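# Dispense one jar cap and stage it

### The arm

A 6-joint arm with a two-finger parallel gripper is mounted at the origin on the work surface. World frame = base frame: x ahead of the robot, y to its left, z up, the work surface at z = 0. Lengths are in m, angles in degrees, forces in N, time in s.
With the tool pointing down it reaches from about 0.4 to 0.925 m from the base axis. Payload 12.5 kg.
Tool frame: the origin (TCP) lies on the centre line of the jaws, within the pads' length; the fingertips stand r.tip_reach ahead of it and the grasp point (between the pads) lies 11 mm behind it (r.tip_reach is the distance from the TCP to the fingertips, in m); z points along the fingers, y is the direction in which the jaws open and shut (so a half turn about z gives the same grasp; the last joint's range is limited). The gripper opens to 95 mm and grips with 3 to 60 N. Pads are 20 mm wide; open, the fingers measure 119 mm over their backs; the gripper's body (75 mm by 180 mm) begins 59 mm behind the grasp point.
Start: joints at [67.918, 28.126, 89.318, -0, 62.55, -6.05], TCP at [0.173, 0.601, 0.223] pointing down, gripper open.
Joint ranges: [-177.58, 177.58], [-47.91, 125.51], [2.72, 160], [-65.01, 245.01], [3.68, 167.84], [-153.87, 153.87]. Speed limits (degrees/s): [127.2, 127.2, 159.86, 180, 180, 180].

### API

Orientations are given as a 3x3 rotation matrix whose columns are the frame's x, y, z axes.
In Python, from station import r, snapshot, telemetry gives the robot as it stands. Calls block until the motion is done:
- r.goto(position, orientation): joint-space move of the TCP to a pose.
- r.servo_line(position, ori=None, v=0.15): straight line of the TCP; ori=None keeps the orientation; v is the mean speed in m/s.
- r.set_joints(angles): joint-space move.
- r.set_gripper(opening, squeeze=None): finger opening in m; squeeze is the grip in N (None keeps the last); returns when the fingers have stopped.
- r.wait(seconds).
- r.solve_ik(position, orientation): joint angles nearest the present ones, or None.
- snapshot(name): name is "scene" or "top" or "wrist"; returns a dict with "image" (420x560x3 uint8, red, green, blue), "K" (3x3 intrinsics, pixels), "distortion" ([k1, k2, p1, p2, k3] as OpenCV has them; the pictures are not rectified), "T" (4x4, takes a point from camera to world coordinates). Camera axes: x right, y down, z forward; pixel columns grow to the right and rows downward; lengths in m; the calibration is good to about 2 mm. A picture is of the moment at which its call begins. There is no depth.
A pose or a line that the arm cannot do raises r.Unreachable and nothing moves.
- r.sign_off(): hands the job in, once; it reports no verdict.
Readings, each from a call of its own:
- telemetry.read_t(): time.
- telemetry.read_joints(): joint angles.
- telemetry.read_qvel(): joint speeds.
- telemetry.read_joint_torque(): joint torques, N m.
- telemetry.read_eef_pos(): TCP position.
- telemetry.read_tool_rot(): TCP orientation.
- telemetry.read_contact_force(): force on the tool from outside, world axes, zero at the start.
- telemetry.read_torque(): the same for the moment, N m.
- telemetry.read_gripper_width(): finger opening in m.
Only numpy, scipy, OpenCV 4.12 (cv2) and the standard library are available. Lean on these libraries where they do the work, as an engineer would, in place of code of your own. Each camera call takes 0.05 s, during which the arm holds its last target.

### The job

Press the cap dispenser's plunger all the way down once and let it come back up, so that one cap is ejected onto the steel plate. Then push that cap sideways along the plate so that it rests wholly on the round rubber pad of the pick-up station, and back away. Do not lift the cap, do not press the plunger again, and leave the caps in the magazine, the jar, the bottle and the mouse as they are.

Things in the scene. Friction and masses are not known exactly. Their poses are not given: they have to be found in the camera images.
- dispenser: Cap dispenser, fixed. Its steel base plate is 225 (x) by 340 mm (y), 5 mm thick, from x = -105 to +120 mm, top at z = 5 mm. Origin: on the bench under the axis of the magazine; -x points out of the outlet, z up. Behind the magazine (x = 27 to 105 mm, y = -31 to 31 mm, top at z = 48 mm) is a cream housing with the plunger.
- magazine (a point): Point on the magazine's axis, on the top of the steel plate, under the pile of four caps. Axes as the dispenser's. The clear square magazine is 46 by 46 mm outside, its open top 55 mm above the plate; at its foot in front (-x) is an outlet 17 mm high.
- mouth (a point): Point on the plate's top, 46 mm in front of the magazine's axis, about where the middle of the ejected cap comes to lie (it may slide up to some 20 mm further out if the plunger is pressed fast).
- plunger_top (a point): Centre of the top face of the plunger's round black knob (diameter 32 mm), 75 mm behind the magazine's axis, 95 mm above the bench when up. It moves with the plunger.
- plunger (a joint): How far the plunger is pressed, m: 0 up, 0.025 fully down at its stop. A spring resists with 2 N at the top, 5 N at the bottom (a few N more when fast) and brings it back up by itself. A pusher moves 1.84 times as far and ejects the lowest cap; only a full stroke brings it fully out. Once the plunger is up again, the pile drops: another stroke would eject the next cap.
- cap1: Lowest cap in the pile, the one to be ejected: a white plastic jar cap, a disc of diameter 36 mm and height 12 mm, about 20 g, loose. Origin: centre of its underside; z up.
- cap2: Second cap from below, same as cap1; it stays in the magazine.
- cap3: Third cap from below, same; stays in the magazine.
- cap4: Top cap of the pile, same; stays in the magazine.
- station: Pick-up station, fixed on the plate, 100 to 130 mm left or right of the mouth (the jar is on the other side): a flat round dark rubber pad, diameter 64 mm, level with the plate, between two aluminium rails 70 mm long, 6 mm high, 70 mm clear between them. Origin: pad centre, on the plate's top. Rails run along its y axis (parallel to the dispenser's y); both ends of the lane are open.
- jar: Bystander: small white lidded sample jar, diameter 48 mm, 58 mm tall, loose on the plate. Origin: centre of its underside.
- reagent: Bystander: amber bottle, diameter 56 mm, 130 mm tall, loose on the bench to the left. Origin: centre of its underside.
- mouse: Bystander: black computer mouse, 100 by 58 by 26 mm, loose on the bench to the right. Origin: centre of its underside.

How it is judged:
By the outcome, as a careful person would: the job done as asked, in the order asked, and still so for the second after the job is handed in, with the robot touching nothing.
It also fails if it takes over 43 s, if anything falls off the work surface, if the arm or the gripper's body presses on something with over 40 N, if the wrist force passes 120 N, or if a joint passes its speed limit or range.

## Working session

There is one attempt and no reset: what is moved stays moved. The work goes in short steps, each a Python script; the robot and the scene stay as the last script left them, time stands still between calls to the robot, and variables do not carry over. Pictures are saved under pics/ and viewed, and the job is handed in when it is done.

```bash
mkdir -p pics; ls; python3 - <<'E'
from station import r,snapshot,telemetry
import cv2
for n in ["scene","top","wrist"]:
    s=snapshot(n); cv2.imwrite(f"pics/{n}0.png",s["image"][:,:,::-1])
    print(n,s["K"],s["distortion"],s["T"])
print(r.tip_reach,telemetry.read_t(),telemetry.read_tool_rot())
E
```

```text
pics
scene [[382.05811382   0.         281.20365726]
 [  0.         382.05811382 210.50709517]
 [  0.           0.           1.        ]] [-0.02468152  0.          0.          0.          0.        ] [[ 0.53298574  0.5500414  -0.64294686  1.28486043]
 [ 0.84580164 -0.32536608  0.42279606 -0.4898896 ]
 [ 0.02336223 -0.76914977 -0.63864139  0.78216392]
 [ 0.          0.          0.          1.        ]]
top [[473.63240661   0.         278.35699179]
 [  0.         473.63240661 209.00457162]
 [  0.           0.           1.        ]] [-0.14488109  0.          0.          0.          0.        ] [[ 0.00584292 -0.98706643  0.16020525  0.36943425]
 [-0.99994701 -0.00712511 -0.00743017 -0.0230493 ]
 [ 0.00847555 -0.16015335 -0.98705576  1.45209309]
 [ 0.          0.          0.          1.        ]]
wrist [[300.57138177   0.         285.1306793 ]
 [  0.         300.57138177 209.90628026]
 [  0.           0.           1.        ]] [-0.06481347  0.          0.          0.          0.        ] [[ 2.76529038e-01  9.33375733e-01  2.28782500e-01  1.07932788e-01]
 [ 9.61005534e-01 -2.68636170e-01 -6.55970380e-02  6.18604999e-01]
 [ 2.32570993e-04  2.38000734e-01 -9.71264946e-01  3.84160598e-01]
 [ 0.00000000e+00  0.00000000e+00  0.00000000e+00  1.00000000e+00]]
0.008 0.15 [[-9.61121496e-01  2.76125681e-01 -2.81046406e-04]
 [ 2.76125819e-01  9.61121172e-01 -7.90024997e-04]
 [ 5.19734614e-05 -8.36914175e-04 -9.99999648e-01]]
```

View pics/top0.png

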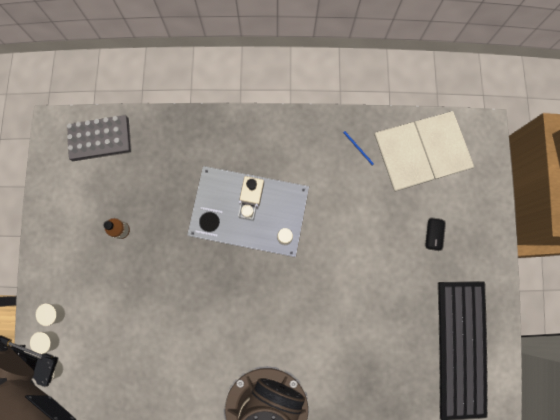

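View pics/scene0.png

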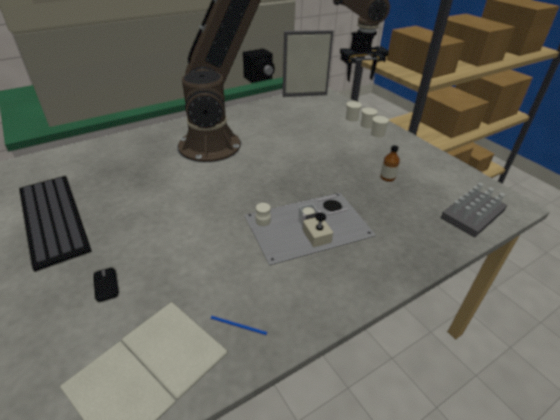

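The top view shows the plate with corners near (204,168), (308,185), (297,255) and (190,237). The knob is at (251,184), the magazine at (247,211), the pad at (209,222) on the left, and the jar at (285,236) on the right. I'll measure these points next.

```bash
cat > h.py <<'E'
import numpy as np, cv2
def cast(s,px,z):
    px=np.asarray(px,float).reshape(-1,1,2)
    n=cv2.undistortPoints(px,s["K"],np.array(s["distortion"])).reshape(-1,2)
    d=np.c_[n,np.ones(len(n))]@s["T"][:3,:3].T; o=s["T"][:3,3]
    return o+d*((z-o[2])/d[:,2])[:,None]
def proj(s,P):
    T=np.linalg.inv(s["T"])
    return cv2.projectPoints(np.asarray(P,float).reshape(-1,1,3),cv2.Rodrigues(T[:3,:3])[0],T[:3,3],s["K"],np.array(s["distortion"]))[0].reshape(-1,2)
def blobs(mask,roi,amin=20):
    m=np.zeros_like(mask); x0,y0,x1,y1=roi; m[y0:y1,x0:x1]=mask[y0:y1,x0:x1]
    c,_=cv2.findContours(m,cv2.RETR_EXTERNAL,cv2.CHAIN_APPROX_NONE)
    return [k for k in c if cv2.contourArea(k)>amin]
E
python3 - <<'E'
from h import *; from station import snapshot
s=snapshot("top"); im=s["image"]; 
hsv=cv2.cvtColor(im,cv2.COLOR_RGB2HSV)
dark=(hsv[...,2]<60).astype(np.uint8)*255
for c in blobs(dark,(185,160,312,260),15):
    (u,v),(w,h),a=cv2.minAreaRect(c); print("dark",u,v,w,h,cast(s,(u,v),.005),cast(s,(u,v),.095))
print(hsv[245,240],hsv[270,240],hsv[200,220])
E
python3 - <<'E'
import cv2
i=cv2.imread('pics/top0.png')[155:265,180:320]
cv2.imwrite('pics/top0c.png',cv2.resize(i,None,fx=5,fy=5,interpolation=cv2.INTER_CUBIC))
E
```

```text
dark 209.0 221.5 17.0 18.0 [[0.56366736 0.18002269 0.005     ]] [[0.55158729 0.1673929  0.095     ]]
dark 251.0 184.0 8.0 8.0 [[0.6828078  0.05196642 0.005     ]] [[0.66331796 0.04730092 0.095     ]]
[120   8 166] [ 18  28 137] [110   5 167]
```

View pics/top0c.png

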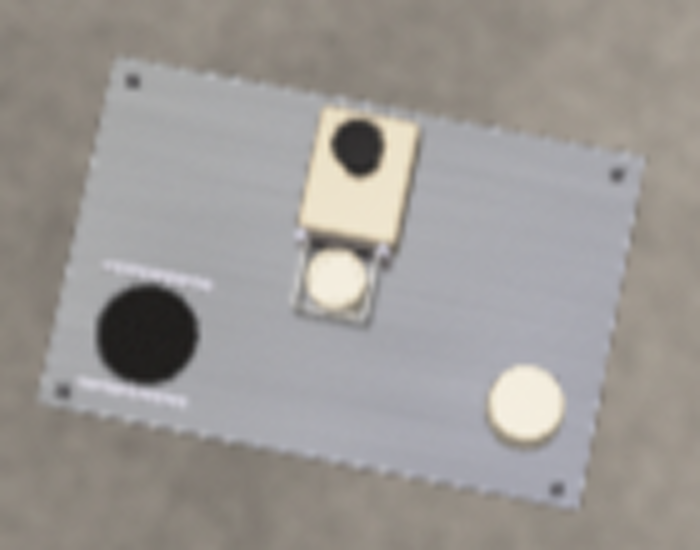

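```bash
python3 - <<'E'
from h import *; from station import snapshot,r
s=snapshot("top")
c=cast(s,[(203.6,167),(308.6,186),(296,256.4),(188,235.4)],.005)
print(c, [np.linalg.norm(c[i]-c[(i+1)%4]) for i in range(4)])
ex=(c[0]-c[3]+c[1]-c[2]); yaw=np.arctan2(ex[1],ex[0]); print("yaw",np.degrees(yaw))
ey=c[0]-c[1]; print(np.degrees(np.arctan2(-ey[0],ey[1])))
R=np.array([[np.cos(yaw),-np.sin(yaw),0],[np.sin(yaw),np.cos(yaw),0],[0,0,1]])
o=c.mean(0)-R@[.0075,0,0]; o[2]=0
print("o",o,"plunger",o+R@[.075,0,.095],"mouth",o+R@[-.046,0,0])
print("pad in disp",R.T@([.5637,.18,0]-o), R.T@([.66332,.0473,0]-o))
# poses feasability
for yw in (yaw,yaw+np.pi/2,yaw-np.pi/2,yaw+np.pi):
    x=np.array([np.cos(yw),np.sin(yw),0]);z=np.array([0,0,-1.]);T=np.c_[x,np.cross(z,x),z]
    print(np.degrees(yw),r.solve_ik(o+[-.05,0,.3],T))
E
```

```text
[[ 0.73671479  0.20244526  0.005     ]
 [ 0.67780817 -0.12801626  0.005     ]
 [ 0.45816185 -0.08864323  0.005     ]
 [ 0.51992928  0.24390688  0.005     ]] [np.float64(0.3356706837794991), np.float64(0.22314736095662271), np.float64(0.3382377704127608), np.float64(0.22071479077851022)]
yaw -10.493246066761737
-10.107133614930468
o [0.59077895 0.05878906 0.        ] plunger [0.66452468 0.04513009 0.095     ] mouth [0.54554824 0.06716656 0.        ]
pad in disp [-0.04870098  0.11425225  0.        ] [0.07342029 0.00191423 0.        ]
-10.493246066761737 [-7.53968578e-01  1.73077468e+01  9.45571718e+01 -2.54444375e-14
  6.81350814e+01  9.97392775e+01]
79.50675393323827 [-7.53968578e-01  1.73077468e+01  9.45571718e+01 -2.54444375e-14
  6.81350814e+01  9.73927749e+00]
-100.49324606676173 None
169.50675393323826 [-7.53968578e-01  1.73077468e+01  9.45571718e+01 -2.54444375e-14
  6.81350814e+01 -8.02607225e+01]
```

```bash
cat >> h.py <<'E'
yaw=np.radians(-10.3)
R=np.array([[np.cos(yaw),-np.sin(yaw),0],[np.sin(yaw),np.cos(yaw),0],[0,0,1]])
O=np.array([0.5908,0.0588,0.])
def W(p): return O+R@np.asarray(p,float)
def D(p): return (np.asarray(p)-O)@R
z_=np.array([0,0,-1.]); x_=R[:,1]
TOOL=np.c_[x_,np.cross(z_,x_),z_]
E
python3 - <<'E'
from h import *; from station import snapshot,r,telemetry
r.goto(W([0.0,0,0.33]),TOOL); r.set_gripper(0.0)
s=snapshot("wrist"); cv2.imwrite("pics/w1.png",s["image"][:,:,::-1])
np.savez("w1.npz",**s)
t=snapshot("top"); print(telemetry.read_t(),telemetry.read_gripper_width(),s["T"],telemetry.read_eef_pos())
E
```

```text
4.325 0.00018535506243978246 [[ 9.83816235e-01 -1.74105315e-01 -4.23433111e-02  6.01978062e-01]
 [-1.79180365e-01 -9.55797953e-01 -2.33119433e-01  1.23813954e-01]
 [ 1.15682270e-04  2.36933773e-01 -9.71525797e-01  4.92027077e-01]
 [ 0.00000000e+00  0.00000000e+00  0.00000000e+00  1.00000000e+00]] [0.59078955 0.05878784 0.33001113]
```

View pics/w1.png

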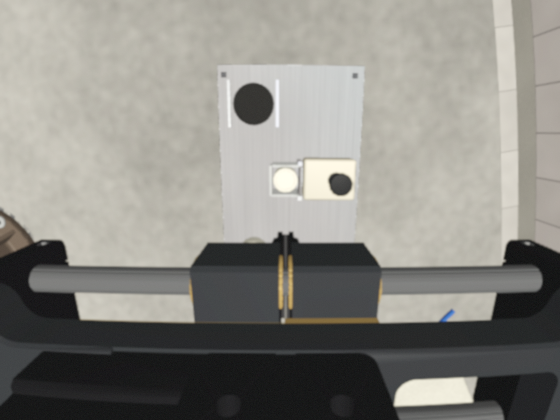

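The wrist view shows the pad at (253,103) between its rails, the magazine at (286,180), the knob at (341,184), and the jar partly hidden at (255,240). Next I'll cross-check these against the top view.

```bash
python3 - <<'E'
from h import *; from station import snapshot
s=dict(np.load("w1.npz")); im=s["image"]; hsv=cv2.cvtColor(im,cv2.COLOR_RGB2HSV)
dark=(hsv[...,2]<60).astype(np.uint8)*255
for c in blobs(dark,(215,60,365,232),15):
    (u,v),rr=cv2.minEnclosingCircle(c); print("dark",u,v,rr,D(cast(s,(u,v),.005)),D(cast(s,(u,v),.095)))
print("corners far",D(cast(s,[(218.5,66.5),(363,67)],.005)))
cap=(hsv[...,2]>195).astype(np.uint8)*255
for c in blobs(cap,(270,165,302,197),30):
    (u,v),rr=cv2.minEnclosingCircle(c); print("mag cap",u,v,rr,D(cast(s,(u,v),.053)))
t=snapshot("top"); h=cv2.cvtColor(t["image"],cv2.COLOR_RGB2HSV)
for c in blobs(((h[...,2]>200)*255).astype(np.uint8),(270,220,300,250),30):
    (u,v),rr=cv2.minEnclosingCircle(c); print("jar",u,v,rr,D(cast(t,(u,v),.063)))
crop=cv2.resize(im[50:240,205:375],None,fx=3,fy=3,interpolation=cv2.INTER_CUBIC); cv2.imwrite("pics/w1c.png",crop[:,:,::-1])
E
```

```text
dark 252.8406524658203 103.55494689941406 19.258991241455078 [[-0.05054179  0.11668752  0.005     ]] [[-0.04131775  0.10731425  0.095     ]]
corners far [[-0.10176211  0.17149501  0.005     ]
 [ 0.11795122  0.17095116  0.005     ]]
mag cap 285.5 180.5 21.92041015625 [[-5.73372972e-05  3.36882311e-03  5.30000000e-02]]
jar 284.9444580078125 234.5 7.776683807373047 [[-0.05067582 -0.12321224  0.063     ]]
```

View pics/w1c.png

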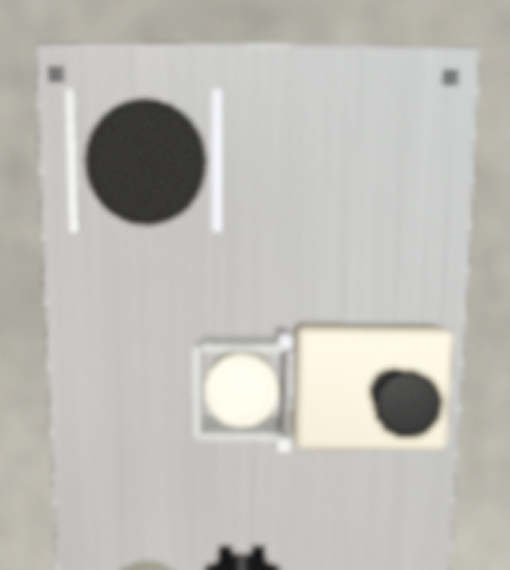

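```bash
python3 - <<'E'
from h import *; from station import snapshot,r,telemetry
s=dict(np.load("w1.npz")); print("knob wrist",D(cast(s,(341,184.3),.095)))
p=[.0745,.002]
tip=r.tip_reach
def zz(z): return W(p+[z+tip])
r.servo_line(W([.0745,.002,.2]),TOOL,v=.2)
r.servo_line(zz(.103),v=.2)
f0=np.array(telemetry.read_contact_force()); print("f0",f0)
s=snapshot("wrist"); cv2.imwrite("pics/w2.png",s["image"][:,:,::-1])
r.servo_line(zz(.074),v=.05)
f=telemetry.read_contact_force(); print(.074,f,telemetry.read_eef_pos()[2]-tip)
z=.074
while z>.0655:
    z-=.001; r.servo_line(zz(z),v=.02)
    f=np.array(telemetry.read_contact_force())-f0; print(round(z,4),f.round(1),round(telemetry.read_eef_pos()[2]-tip,4))
    if f[2]>14: break
s=snapshot("wrist"); cv2.imwrite("pics/w3.png",s["image"][:,:,::-1])
print(telemetry.read_t())
E
```

```text
knob wrist [[0.07401137 0.00430853 0.095     ]]
f0 [-0.62324667 -0.04241048  0.51853638]
0.074 [ 3.73149774 -0.08253713  3.88474212] 0.07423750423431866
0.073 [ 4.4 -0.4  4.2] 0.0732
0.072 [4.5 1.2 3.8] 0.0721
0.071 [ 4.3 -1.   4. ] 0.071
0.07 [ 3.7 -0.6  6.3] 0.0703
0.069 [-0.3 -0.4 14.1] 0.0702
7.95
```

The force jump at z = 0.070 m is the stop. I'll let the plunger come up now and then look.

```bash
python3 - <<'E'
from h import *; from station import snapshot,r,telemetry
tip=r.tip_reach
r.servo_line(W([.0745,.002,.10+tip]),v=.08)
r.servo_line(W([.0745,.002,.16+tip]),v=.2)
print(telemetry.read_contact_force())
r.servo_line(W([-.048,-.052,.16+tip]),v=.25)
s=snapshot("wrist"); cv2.imwrite("pics/w4.png",s["image"][:,:,::-1]); np.savez("w4.npz",**s)
t=snapshot("top"); np.savez("t4.npz",**t)
cv2.imwrite("pics/t4.png",cv2.resize(t["image"][155:265,180:320,::-1],None,fx=5,fy=5,interpolation=cv2.INTER_CUBIC))
print(telemetry.read_t())
E
```

```text
[ 0.16598423  0.47688842 -0.72624296]
9.725
```

View pics/w4.png

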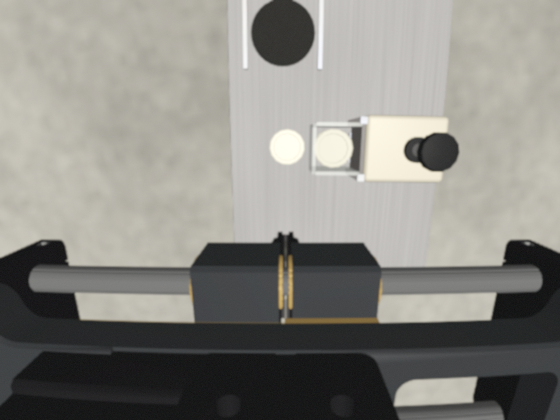

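View pics/t4.png

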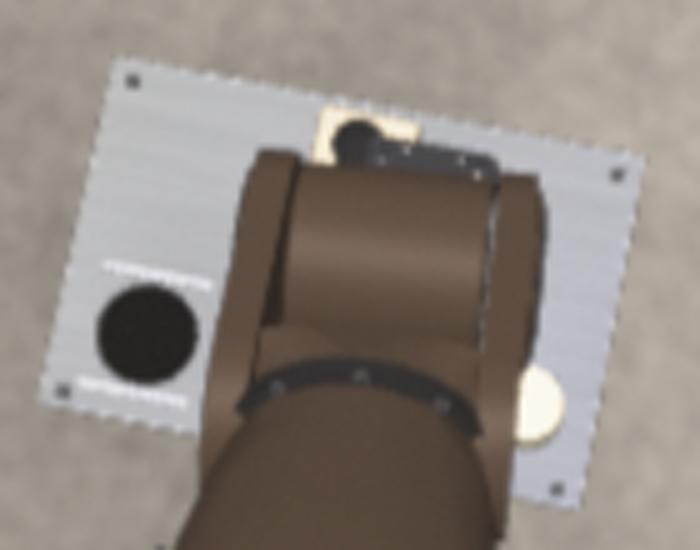

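The cap has been ejected and lies at wrist pixel (287,147). The plunger is back up, and the pad is at (283,32). Measuring the cap and pad.

```bash
python3 - <<'E'
from h import *
s=dict(np.load("w4.npz")); hsv=cv2.cvtColor(s["image"],cv2.COLOR_RGB2HSV)
for n,m,roi,z in (("cap",hsv[...,2]>215,(262,122,310,172),.017),("pad",hsv[...,2]<70,(247,0,320,75),.005)):
  for c in blobs((m*255).astype(np.uint8),roi,100):
    x,y,w,h=cv2.boundingRect(c); u,v=x+w/2-.5,y+h/2-.5
    e=D(cast(s,[(x,v),(x+w,v),(u,y),(u,y+h)],z))
    print(n,u,v,w,h,D(cast(s,(u,v),z)),np.linalg.norm(e[0]-e[1]),np.linalg.norm(e[2]-e[3]))
print("knob",D(cast(s,(439,152),.095)),"rails x",D(cast(s,[(244.5,40),(320.5,40)],.011)), "rail ends", D(cast(s,[(244.5,68),(320.5,68)],.011)))
print("mag foot/top corners", D(cast(s,[(312,122),(312,176)],.060)))
E
```

```text
cap 286.5 146.5 36 36 [[-0.04613001  0.00454557  0.017     ]] 0.036784574367499955 0.036243960248715026
pad 282.5 32.0 60 65 [[-0.05005559  0.11672271  0.005     ]] 0.05959672897269705 0.06092483808548389
knob [[0.07295109 0.00347523 0.095     ]] rails x [[-0.08723644  0.10767976  0.011     ]
 [-0.0128281   0.10758947  0.011     ]] rail ends [[-0.08783119  0.0815336   0.011     ]
 [-0.01234464  0.08144771  0.011     ]]
mag foot/top corners [[-0.02422747  0.0268218   0.06      ]
 [-0.02337465 -0.02023893  0.06      ]]
```

```bash
python3 - <<'E'
from h import *; from station import snapshot,r,telemetry
tip=r.tip_reach; zt=.0095+tip
r.set_gripper(.014); print(telemetry.read_gripper_width())
r.servo_line(W([-.048,-.048,.04]),TOOL,v=.15)
r.servo_line(W([-.048,-.048,zt]),v=.06)
print(telemetry.read_contact_force(),telemetry.read_eef_pos())
r.servo_line(W([-.048,-.028,zt]),v=.06)
r.servo_line(W([-.049,.055,zt]),v=.05)
print(telemetry.read_contact_force())
s=snapshot("wrist"); cv2.imwrite("pics/w5.png",s["image"][:,:,::-1]); np.savez("w5.npz",**s)
s=snapshot("scene"); cv2.imwrite("pics/s5.png",cv2.resize(s["image"][150:290,220:400,::-1],None,fx=4,fy=4,interpolation=cv2.INTER_CUBIC))
print(telemetry.read_t())
E
```

```text
0.01419524735139396
[ 0.03605589  0.27147741 -0.10702686] [0.53486587 0.02015333 0.01718095]
[ 0.17385871  0.66556892 -0.38660409]
14.15
```

View pics/w5.png

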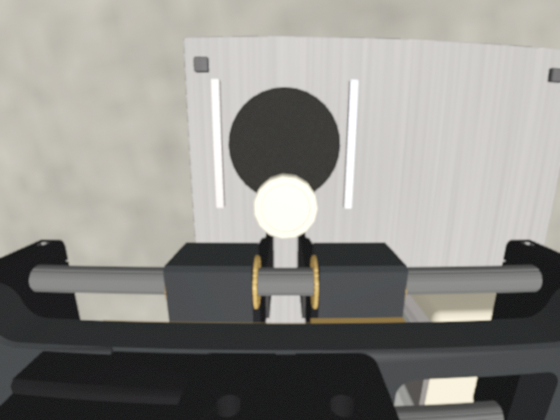

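View pics/s5.png

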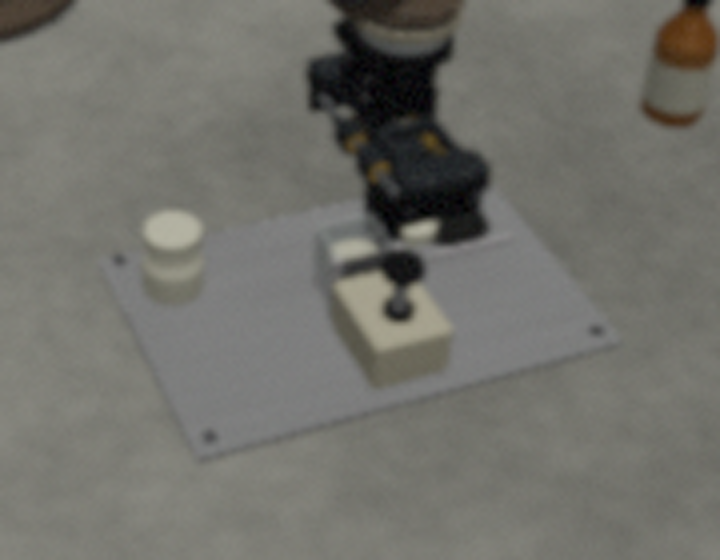

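The cap sits centred against the fingers at (286,206), and the pad is ahead at (285,143). Next I'll measure the remaining distance and finish the push.

```bash
python3 - <<'E'
from h import *; from station import snapshot,r,telemetry
tip=r.tip_reach; zt=.0095+tip
s=dict(np.load("w5.npz"))
cap=D(cast(s,(286,206.5),.017))[0]; 
hsv=cv2.cvtColor(s["image"],cv2.COLOR_RGB2HSV)
c=max(blobs(((hsv[...,2]<80)*255).astype(np.uint8),(224,80,345,200),100),key=cv2.contourArea)
x,y,w,h=cv2.boundingRect(c); pad=D(cast(s,(x+w/2,y+w/2),.005))[0]
print("cap",cap,"pad",pad,x,y,w,h)
t=D(telemetry.read_eef_pos()); goal=t+(pad-cap); print(t,goal)
assert .08<goal[1]<.1 and abs(goal[0]+.05)<.004
r.servo_line(W([goal[0],goal[1],zt]),v=.04)
s=snapshot("wrist"); cv2.imwrite("pics/w6.png",s["image"][:,:,::-1]); np.savez("w6.npz",**s)
print(telemetry.read_t(),telemetry.read_contact_force())
E
```

```text
cap [-0.04910535  0.08307722  0.017     ] pad [-0.04992256  0.11764532  0.005     ] 230 88 109 103
[-0.04896631  0.05482684  0.01750814] [-0.04978351  0.08939494  0.00550814]
15.2083 [ 0.18768719 -0.17272381  0.89365006]
```

View pics/w6.png

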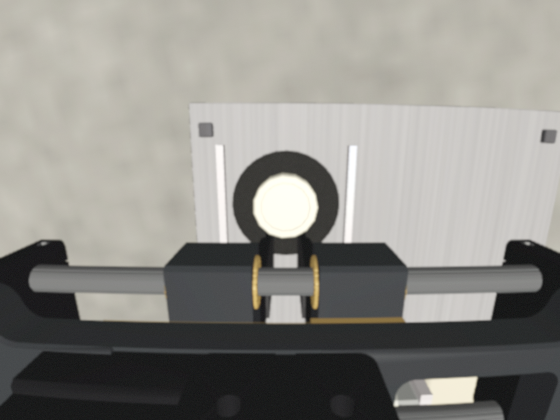

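The cap is on the pad: cap centre (286,206), pad centre about (286,204). I'll back straight off, rise and check from above.

```bash
python3 - <<'E'
from h import *; from station import snapshot,r,telemetry
tip=r.tip_reach; zt=.0095+tip
r.servo_line(W([-.0495,.060,zt]),v=.06)
r.servo_line(W([-.0495,.050,.2]),v=.15)
s=snapshot("wrist"); cv2.imwrite("pics/w7.png",s["image"][:,:,::-1])
r.servo_line(W([-.0495,.050,.33]),v=.25)
r.goto([0.173,0.601,0.3],TOOL)
t=snapshot("top"); cv2.imwrite("pics/t7.png",cv2.resize(t["image"][155:265,180:320,::-1],None,fx=5,fy=5,interpolation=cv2.INTER_CUBIC))
s=s; h=cv2.cvtColor(t["image"],cv2.COLOR_RGB2HSV)
for c in blobs(((h[...,2]>180)*255).astype(np.uint8),(199,211,220,232),10):
    m=cv2.moments(c); u,v=m["m10"]/m["m00"],m["m01"]/m["m00"]; print("cap",u,v,cv2.contourArea(c),D(cast(t,(u,v),.017)))
print("pad top view",D(cast(t,(209,221.5),.005)),telemetry.read_t())
E
```

```text
cap 208.01380670611437 220.92504930966467 84.5 [[-0.04848199  0.11582318  0.017     ]]
pad top view [[-0.04837029  0.11441782  0.005     ]] 20.1833
```

View pics/w7.png

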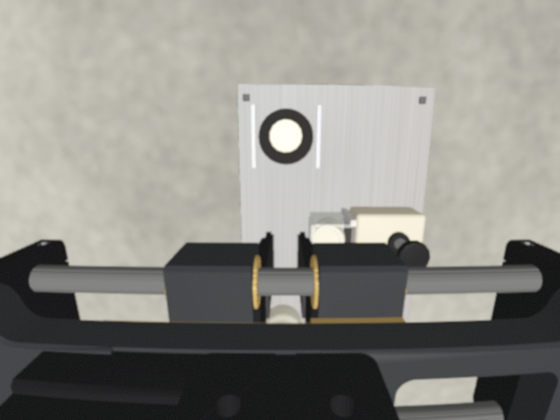

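View pics/t7.png

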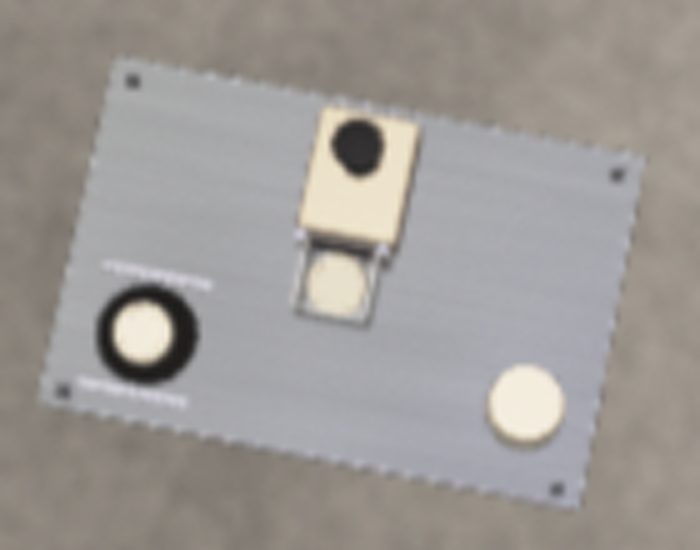

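Both views show the cap surrounded by the pad, at crop (143,332). The jar, magazine and plunger look as they did before. Handing in.

```bash
python3 -c "
from station import r,telemetry
print(telemetry.read_contact_force()); print(r.sign_off())"
```

```text
[-0.23370548  0.08388524  0.35219735]
the job is handed in; nothing more can be done
None
```

The job is done and handed in at about 20 s, well under the 43 s limit. One cap is resting wholly on the rubber pad.

**Plunger:** I pressed it once with the closed fingertips until it reached its stop. The knob top stopped at z = 0.070 m and the force rose to about 14 N. It then came back up by itself.

**Cap:** I pushed it along the plate with two slightly opened fingers, never gripping or lifting it. The fingers then backed off along the plate before rising, and the arm moved clear.

**Last checks:** In the final top view, the cap centre is about 1.5 mm from the pad centre, and up to 14 mm would still leave it wholly on the pad. The plunger is up, the remaining caps are in the magazine, and the jar is where it was. I did not measure the bottle or the mouse again at the end, but the arm never worked near the plate's surroundings where they stand.

**Disagreements:** The wrist and top views differed by about 2 mm in y, which is about the stated calibration error. The plate's sides came out 1 to 2% short of the given sizes. Neither mattered for the result.

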